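Set a tube against the flip stop of the length rail

ROBOT

A 6-joint arm with a two-finger parallel gripper is mounted at the origin on the work surface. World frame = base frame: x ahead of the robot, y to its left, z up, the work surface at z = 0. Lengths are in mm, angles in degrees, forces in N, time in s.
With the tool pointing down it reaches from about 325 to 900 mm from the base axis. Payload 6.1 kg.
Tool frame: the origin (TCP) lies at the very end of the fingers, on their centre line; the grasp point (between the pads) lies 19 mm behind it; z points along the fingers, x is the direction in which the jaws open and shut, and the axes are right-handed (so a half turn about z gives the same grasp; the last joint's range is limited). The gripper opens to 85 mm and grips with 20 to 120 N. Pads are 22 mm wide; open, the fingers measure 114 mm over their backs; the gripper's body (76 mm by 85 mm) begins 54 mm behind the grasp point. The pads swing forward as they close: fully open they stand 13 mm farther back than shut.
Start: joints at [-70.537, 12.628, 87.462, -0, 79.91, -7.225], TCP at [280.703, -558.41, 231.3] pointing down, gripper open.
Joint ranges: [-170.65, 170.65], [-52.31, 119.04], [5.05, 147.46], [-71.25, 251.25], [11.57, 151.72], [-153.62, 153.62]. Speed limits (degrees/s): [147.25, 147.25, 172.46, 180, 180, 180].

INTERFACE

Orientations are given as a 3x3 rotation matrix whose columns are the frame's x, y, z axes.
In Python, from station import robot gives the robot as it stands. The module is installed in compiled form; this text tells all that it offers.
- The arm moves only by the tool play_rows, never from a script. Its argument "increments" is one flat list of numbers, 7 for each row, row after row: the turn, a rotation vector about the world's x, y, z in rad, then the shift along the world's x, y, z in mm, then the opening, from -1 (shut) to 1 (fully open). A call has 1 to 20 rows; each row is the pose to reach, as a shift and turn from the pose commanded when the call began; what a row does not reach only later rows make up. A row lasts 1/12 s, in which the tool goes at most 41.7 mm and 7.16 degrees, less where a joint would pass 70% of its speed; a pose out of reach is approached as far as the arm can. A call with a gripper value outside its range is refused whole. The fingers move at their own pace and stop on an object; "grip_force" is the grip in N (left out, the last holds). Time passes only in rows, so rows that repeat a pose let the fingers close. It gives the time, the measured TCP pose, the force and the opening at its end, in the units of the state.
- robot.state(): the state, without advancing time (a new reading comes with each control period).
- robot.read_camera(name): name is "scene" or "top" or "wrist"; returns a dict with "frame" (400x640x3 uint8, red, green, blue), "K" (3x3 intrinsics, pixels), "view" (4x4, takes a point from world to camera coordinates). Camera axes: x right, y down, z forward; pixel columns grow to the right and rows downward; lengths in mm; the calibration is good to about 2 mm. A picture is of the moment at which its call begins. There is no depth.
- robot.sign_off(): hands the job in, once; it reports no verdict.
The state is a dict: "time_s": time; "qpos": joint angles; "qd": joint speeds; "joint_efforts": joint torques, N m; "ee_pos": TCP position; "tool_rot": TCP orientation; "force": force on the tool from outside, world axes, zero at the start; "ft_torque": the same for the moment, N m; "width": finger opening in mm.
Only numpy, scipy, OpenCV 4.12 (cv2) and the standard library are available. Lean on these libraries where they do the work, as an engineer would, in place of code of your own. Each camera call takes 0.05 s, during which the arm holds its last target.

TASK

Set the square tube up for marking out: flip the raised stop flag on the rail's fence fully down into the tube's path, then slide the tube, flat on the bed and flush along the fence, up to the adjusting screw in the flag and press it there with light, steady pressure for about a second, gently, because a knock or a hard shove would bend the flag. Then let go and draw back, leaving the flag down and the tube still touching the screw and flush with the fence; do not disturb the other things on the bench.

Things in the scene. Friction and masses are not known exactly. Their poses are not given: they have to be found in the camera images.
- rail: Fixed rail: a flat grey bed 180 x 540 mm, its top 20 mm above the bench, with a straight metal fence on its far long edge (top 60 mm above the bench). Origin on the bench; x across the bed to the fence (away from the robot), y along the fence, z up. The bed runs from x = -110 mm to the fence's working face at x = +30 mm; the fence is 25 mm thick, y = -270 to 270 mm.
- stop: Fixed dark steel carriage, 50 mm along the fence, clamped on the fence's top near its left or right end; it carries the hinged flag. Origin at the carriage's middle, at the fence top's height (60 mm above the bench), 12.5 mm behind the fence's face; axes parallel to the rail's. The flag's plate is centred on this origin's y.
- flag_blade (a point): Middle of the flag's steel plate, 8 mm thick (faces 4 mm to either side along y). Down, it hangs square across the bed, from the fence to 52 mm in front of it. It does not give sideways: pressing with 3 to 20 N is right, more bends it. A locked brass adjusting screw sticks out of both faces, each time by another 8 to 20 mm; its flat 16 mm tip stops the tube.
- spare: Fixed spare carriage with a round black knob (no flag) clamped on the fence near its other end; it rises 18 mm above the fence top. Origin as for the stop.
- flag_hinge (a point): Point on the flag's hinge axis: 16 mm above the fence top, midway over the fence's thickness; axes parallel to the rail's. The hinge axis is parallel to the fence (y).
- flag (a joint): Angle of the flag about its hinge, rad: 0 is fully down (a hard stop), about 1.6 upright, 1.85 leaning back against its other stop. The hinge is stiff: the flag stays where it is left, and takes about 2 N at its cross bar to turn.
- flag_bar (a point): Centre of the cross bar at the flag's free end: a steel rod 10 mm in diameter, 44 mm long, parallel to the fence, 72 mm from the hinge axis. Raised, it stands above the fence; down, it lies about 58 mm above the bed, 60 mm in front of the fence's face, its top 5 mm above this point.
- tube: Loose square steel tube, 30 x 30 mm and 160 mm long, ends closed with black plugs, 0.25 to 0.5 kg (1 to 4 N slide it on the bed), lying on the rail's bed between the two carriages, not yet against the fence. Origin at its centre (15 mm above the bed); y along its length; its ends are square, 80 mm from the origin.
- wrench: Loose wrench lying on the bench: leave alone.
- bearing: Loose steel bearing ring, 52 mm across, 16 mm high, flat on the bench: leave alone.
- can: Loose grey can, 66 mm across, 110 mm high, standing on the bench: leave alone.
- offcut: Loose wooden offcut, 50 x 90 x 25 mm, on the bench behind the fence: leave alone.
There are look-alikes about, which are no part of the job. What is shaped like the tube but brown or green is not meant.

How it is judged (in metres and radians):
On the way, in this order (a step that is already met when the one before it is completed fails the run):
1. the flag is flipped fully down while the tube is still clear of it (value of joint flag below 0.06 rad and (y of tube in the frame of stop above 0.107 m or y of tube in the frame of stop below -0.107 m)), for 0.2 s.
2. the tube, flush along the fence, is pressed against the flag's screw with at least 3 N (value of joint flag below 0.06 rad and (y of tube in the frame of stop between 0.0905 and 0.1055 m or y of tube in the frame of stop between -0.1055 and -0.0905 m) and x of tube in the frame of rail between 0.013 and 0.017 m and z of tube in the frame of rail between 0.032 and 0.039 m and angle between the y axis of tube and the y axis of rail, either way round below 0.025 rad and contact force between tube and stop above 3 N), for 0.4 s.
At the end, for the whole second after the job is handed in: The flag is fully down (within 0.06 rad), the tube lies at rest flat on the bed, its face within 2 mm of the fence and parallel to it within 0.025 rad, its end still touching the flag's adjusting screw (force above 0.1 N, centre 90.5 to 105.5 mm from the stop) (value of joint flag below 0.06 rad and contact force between tube and stop above 0.1 N and (y of tube in the frame of stop between 0.0905 and 0.1055 m or y of tube in the frame of stop between -0.1055 and -0.0905 m) and x of tube in the frame of rail between 0.013 and 0.017 m and z of tube in the frame of rail between 0.032 and 0.039 m and angle between the y axis of tube and the y axis of rail, either way round below 0.025 rad and linear speed of tube below 0.01 m/s).
It fails at once if the tube loads the flag with more than 20 N (contact force between tube and stop above 20 N).
It fails at once if the wrench is moved by more than 15 mm (distance of wrench from where it was at the start of the episode above 0.015 m).
It fails at once if the bearing ring is moved by more than 15 mm (distance of bearing from where it was at the start of the episode above 0.015 m).
It fails at once if the can is moved by more than 15 mm (distance of can from where it was at the start of the episode above 0.015 m).
It fails at once if the wooden offcut is moved by more than 15 mm (distance of offcut from where it was at the start of the episode above 0.015 m).
It also fails if it takes over 72 s, if anything falls off the work surface, if the arm or the gripper's body presses on something with over 40 N, if the wrist force passes 120 N, or if a joint passes its speed limit or range.

## Working session

There is one attempt and no reset: what is moved stays moved. The work goes in short steps, Python scripts to look and compute and a tool call to move; the robot and the scene stay as the last step left them, time stands still between calls to the robot, and variables do not carry over. Pictures are saved under pics/ and viewed, and the job is handed in when it is done.

Besides the shell and the picture viewer there is one more tool, called as name(argument=value, ...) on one line, values as JSON. play_rows: Moves the arm, as the interface text tells. Its arguments: {"type":"object","properties":{"increments":{"type":"array"},"grip_force":{"type":"number"}},"required":["increments"]}

```bash
mkdir -p pics; python3 - <<'E'
from station import robot
import cv2,json
s=robot.state();print(s)
for n in("scene","top","wrist"):
    c=robot.read_camera(n);cv2.imwrite(f"pics/a_{n}.png",c["frame"][:,:,::-1]);print(n,c["K"].round(1).tolist(),c["view"].round(4).tolist())
E
```

```text
{'time_s': 0.0, 'qpos': array([-7.05375338e+01,  1.26769411e+01,  8.75258881e+01, -1.27480247e-03,
        7.99082839e+01, -7.22543684e+00]), 'qd': array([ 0.0238377 ,  0.00358832,  0.08488678,  0.07144543, -0.09808599,
       -0.00530834]), 'joint_efforts': array([-3.47903224e-04, -4.96893382e+01, -3.89400315e+01, -1.59167334e-04,
        1.12881255e-02, -2.30513371e-05]), 'ee_pos': array([ 280.49163526, -557.85603305,  230.17971022]), 'tool_rot': array([[ 4.49133229e-01, -8.93464547e-01, -6.66803462e-04],
       [-8.93462719e-01, -4.49133669e-01,  1.82117813e-03],
       [-1.92664198e-03, -2.22187580e-04, -9.99998119e-01]]), 'force': array([ 0.45665969, -0.16794454,  0.30853066]), 'ft_torque': array([-0.00171614,  0.01236031,  0.00214962]), 'width': 85.5439465230594}
scene [[382.3, 0.0, 319.2], [0.0, 382.3, 204.1], [0.0, 0.0, 1.0]] [[0.426, 0.9047, -0.0085, -150.851], [0.7612, -0.3634, -0.5372, -436.5581], [-0.4891, 0.2224, -0.8434, 1500.7745], [0.0, 0.0, 0.0, 1.0]]
top [[463.1, 0.0, 311.2], [0.0, 463.1, 199.8], [0.0, 0.0, 1.0]] [[-0.0056, -1.0, 0.0078, -81.0987], [-0.9931, 0.0046, -0.117, 578.351], [0.1169, -0.0084, -0.9931, 1195.8394], [0.0, 0.0, 0.0, 1.0]]
wrist [[358.4, 0.0, 322.6], [0.0, 358.4, 199.8], [0.0, 0.0, 1.0]] [[0.4491, -0.8935, -0.0011, -623.508], [-0.8491, -0.4272, 0.3108, -41.7263], [-0.2782, -0.1387, -0.9505, 378.952], [0.0, 0.0, 0.0, 1.0]]
```

View pics/a_scene.png

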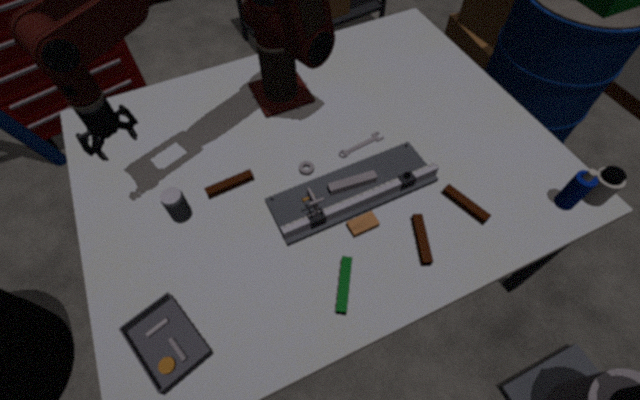

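View pics/a_top.png

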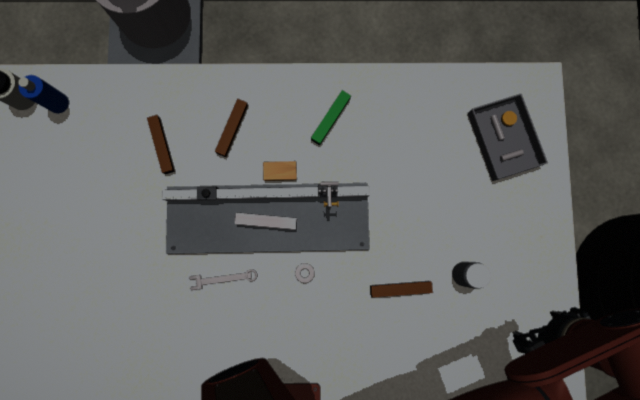

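View pics/a_wrist.png

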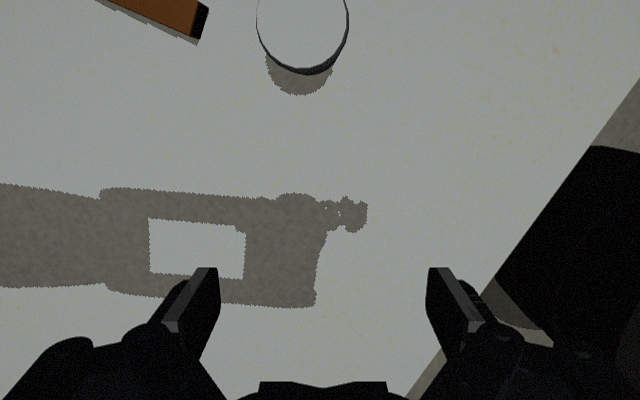

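```bash
cat > h.py <<'E'
import numpy as np,cv2
from station import robot
def ray(c,u,v):
    d=np.linalg.inv(c["K"])@np.array([u,v,1.]);R=c["view"][:3,:3];t=c["view"][:3,3]
    return -R.T@t,R.T@d
def onz(c,u,v,z):
    o,d=ray(c,u,v);return (o+d*(z-o[2])/d[2]).round(1)
def tri(c1,p1,c2,p2):
    o1,d1=ray(c1,*p1);o2,d2=ray(c2,*p2)
    s=np.linalg.lstsq(np.c_[d1,-d2],o2-o1,rcond=None)[0]
    a=o1+s[0]*d1;b=o2+s[1]*d2;return ((a+b)/2).round(1),np.linalg.norm(a-b).round(1)
def proj(c,p):
    q=c["view"][:3,:3]@np.array(p)+c["view"][:3,3];q=c["K"]@q;return (q[:2]/q[2]).round(1)
def crop(c,u0,v0,u1,v1,s,name,gain=1.6):
    f=c["frame"][v0:v1,u0:u1,::-1];f=cv2.resize(f,None,fx=s,fy=s,interpolation=cv2.INTER_CUBIC)
    cv2.imwrite(name,np.clip(f*gain,0,255).astype(np.uint8))
E
python3 - <<'E'
from h import *
c=robot.read_camera("top");crop(c,150,160,390,300,3.3,"pics/b_top.png",2)
s=robot.read_camera("scene");crop(s,255,130,455,250,4,"pics/b_scene.png",2)
g=c["frame"].astype(int)
for n,u,v in(("nearL",166,254),("nearR",370,251),("L",165,205)):print(n,onz(c,u,v,20))
E
```

```text
nearL [437.1 300.6  20. ]
nearR [ 442.  -239.5   20. ]
L [567.4 307.3  20. ]
```

View pics/b_top.png

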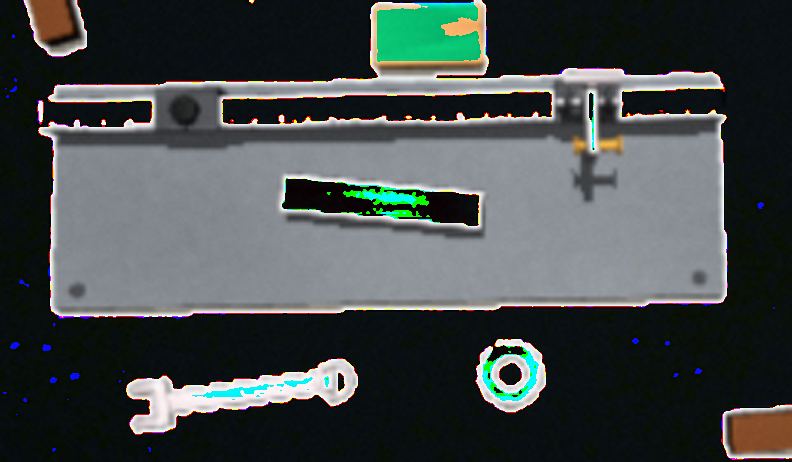

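View pics/b_scene.png

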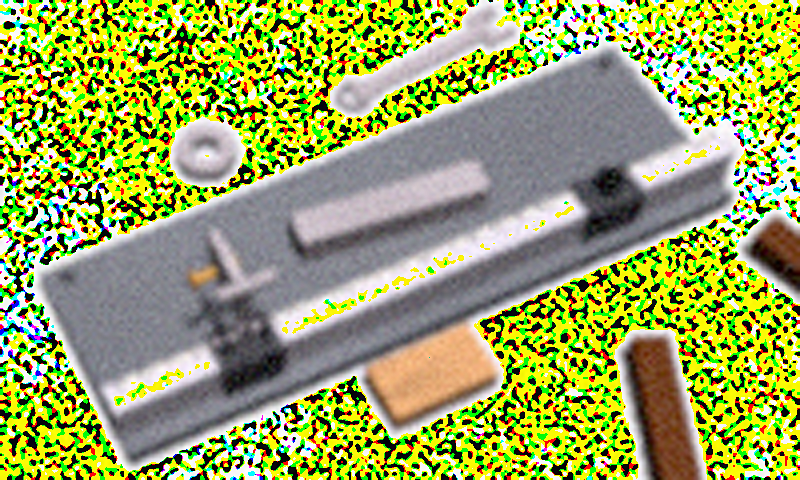

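```bash
sed -i 's/f\*gain/f*float(gain)/' h.py
python3 - <<'E'
from h import *
c=robot.read_camera("top");crop(c,150,160,390,300,3.3,"pics/c_top.png",1.7)
crop(c,300,170,380,230,10,"pics/c_top2.png",1.5)
s=robot.read_camera("scene");crop(s,290,170,350,230,10,"pics/c_scene.png",1.5)
E
```

```text
(no output)
```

View pics/c_top.png

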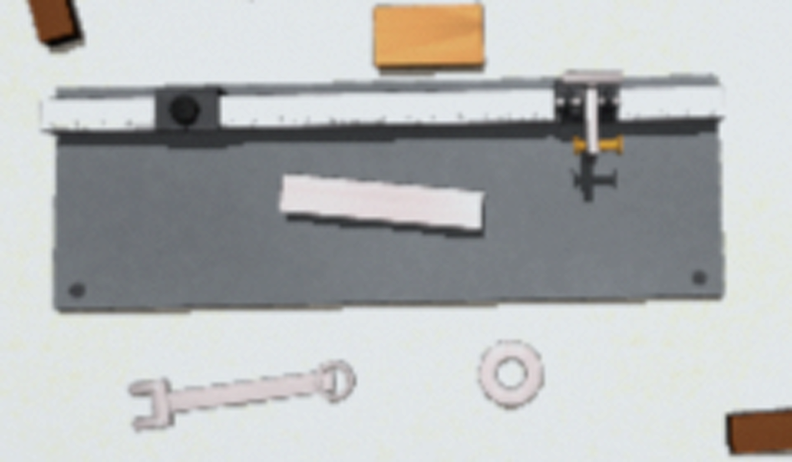

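View pics/c_top2.png

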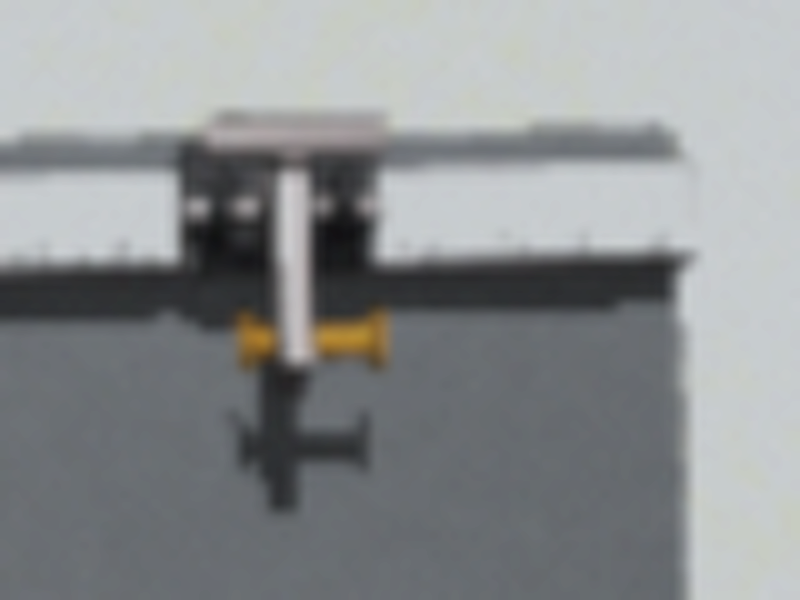

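View pics/c_scene.png

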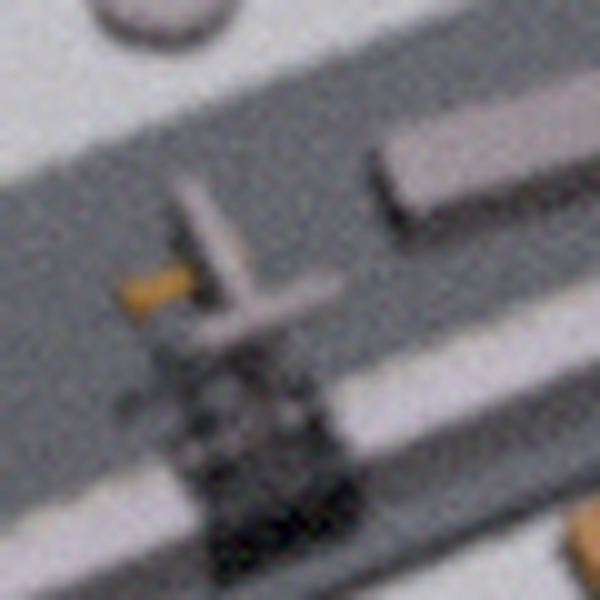

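```bash
python3 - <<'E'
from h import *
c=robot.read_camera("top");s=robot.read_camera("scene")
print("bar",tri(c,(329.7,183.2),s,(317,201.1)))
print("plate near tip",tri(c,(329.8,206),s,(309,189)))
# tube corners top face z=50, crop c_top /3.3+(150,160)
T=[(282,174),(484,191),(482,230),(279,211)]
for u,v in T: print("tube",onz(c,150+u/3.3,160+v/3.3,50))
# height check: tube top right end center scene: near-flag end corners
print("tubecorner tri",tri(c,(150+484/3.3,160+191/3.3),s,(290+41.5,170+20.5)),tri(c,(150+482/3.3,160+230/3.3),s,(290+38.5,170+15)))
# fence top z60: front edge
for u,v in((42,131),(721,118)):print("fence front top",onz(c,150+u/3.3,160+v/3.3,60))
for u,v in((42,99),(721,86)):print("fence back top",onz(c,150+u/3.3,160+v/3.3,60))
# carriage edges
for u in(180,377):print("carriage edge z~80/60",onz(c,300+u/10,170+21,75))
for u in(155,221):print("spare",onz(c,150+u/3.3,160+107/3.3,70))
print("wood",onz(c,280,171,25))
E
```

```text
bar (array([ 605.9, -126.2,  146.2]), np.float64(4.2))
plate near tip (array([ 551.6, -126.3,  134.2]), np.float64(4.4))
tube [543. 114.  50.]
tube [528.8 -45.7  50. ]
tube [498. -44.  50.]
tube [513.8 116.   50. ]
tubecorner tri (array([530.2, -43.1,  46.2]), np.float64(5.5)) (array([500.3, -40.1,  35.9]), np.float64(7.9))
fence front top [577.  301.3  60. ]
fence front top [ 584.8 -233.1   60. ]
fence back top [602.4 302.1  60. ]
fence back top [ 610.3 -233.6   60. ]
carriage edge z~80/60 [ 595.9 -101.3   75. ]
carriage edge z~80/60 [ 595.6 -152.    75. ]
spare [594.3 210.7  70. ]
spare [594.  159.2  70. ]
wood [ 6.576e+02 -4.000e-01  2.500e+01]
```

play_rows(increments=[0, 0, 0.6, 140, 250, 30, -1, 0, 0, 0.6, 140, 250, 30, -1, 0, 0, 0.6, 140, 250, 30, -1, 0, 0, 0.6, 140, 250, 30, -1, 0, 0, 0.6, 140, 250, 30, -1, 0, 0, 0.6, 140, 250, 30, -1, 0, 0, 1.117, 280, 498, 30, -1, 0, 0, 1.117, 280, 498, 30, -1, 0, 0, 1.117, 280, 498, 30, -1, 0, 0, 1.117, 280, 498, 30, -1, 0, 0, 1.117, 280, 498, 30, -1, 0, 0, 1.117, 280, 498, 30, -1, 0, 0, 1.117, 280, 498, 30, -1, 0, 0, 1.117, 280, 498, 30, -1, 0, 0, 1.117, 280, 498, 30, -1, 0, 0, 1.117, 280, 498, 30, -1, 0, 0, 1.117, 280, 498, 30, -1, 0, 0, 1.117, 280, 498, 30, -1])

```text
time_s: 1.95
ee_pos: [560.3, -61.4, 261.2]
tool_rot: [[1.0, 0.011, -0.0], [0.011, -1.0, -0.0], [-0.0, 0.0, -1.0]]
force: [0.2, -0.2, -0.1]
width: 0.1
```

```bash
python3 - <<'E'
from h import *
c=robot.read_camera("wrist");cv2.imwrite("pics/d_w.png",np.clip(c["frame"][:,:,::-1]*1.4,0,255))
s=robot.state();print(s["time_s"],s["ee_pos"],s["tool_rot"].round(3),s["width"],s["force"],s["qpos"])
np.save("w1.npy",c["view"])
E
```

```text
2.0 [560.26194643 -61.61795104 261.28570289] [[ 1.    0.01 -0.  ]
 [ 0.01 -1.   -0.  ]
 [-0.    0.   -1.  ]] -0.13678187103019776 [ 0.13777059 -0.44682153  0.10230686] [-1.42810950e+01  3.17681076e+00  9.46911587e+01 -1.88424752e-02
  8.21376277e+01 -1.48681392e+01][ WARN:0@1.044] global loadsave.cpp:1063 imwrite_ Unsupported depth image for selected encoder is fallbacked to CV_8U.
```

View pics/d_w.png

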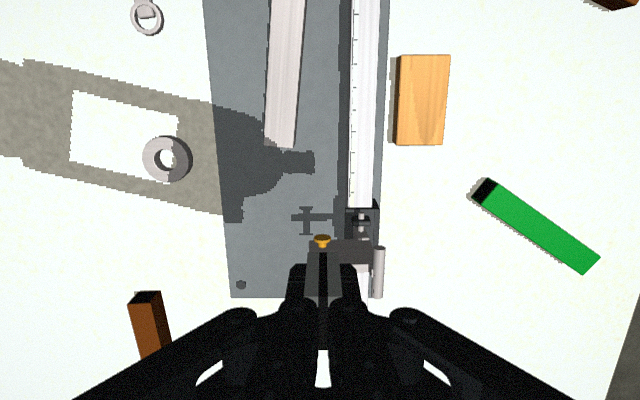

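```bash
python3 - <<'E'
from h import *
c=robot.read_camera("wrist");t=robot.read_camera("top")
for n,p,z in(("fence front",(348,150),60),("fence front",(347.5,200),60),("fence front top",(350.5,5),60),("fence back",(382,5),60),("fence back",(373,195),60),("tube end",(264.5,146),50),("tube end",(295,147),50),("tube far L",(270.5,0),50),("tubefarR",(306,0),50),("carr left edge",(362,207),75)):
  print(n,onz(c,*p,z))
print("bar",tri(t,(329.7,183.2),c,(378,272)),proj(c,(606,-126,146)))
print("bar left end",tri(t,(320.5,183),c,(378,246)))
print("tube corner",tri(t,(150+484/3.3,160+191/3.3),c,(295,147)),tri(t,(150+482/3.3,160+230/3.3),c,(264.5,146)))
print("screw L tip",tri(t,(324,204),c,(322,240)))
E
```

```text
fence front [582.7 -43.8  60. ]
fence front [583.9 -94.5  60. ]
fence front top [580.8  81.1  60. ]
fence back [607.8  81.4  60. ]
fence back [609.3 -89.   60. ]
tube end [500.7 -42.4  50. ]
tube end [530.9 -43.1  50. ]
tube far L [511.2  86.1  50. ]
tubefarR [542.3  86.5  50. ]
carr left edge [597.  -96.6  75. ]
bar (array([ 604.7, -128.2,  144.6]), np.float64(1.1)) [380.7 270.5]
bar left end (array([ 604.7, -106. ,  142.5]), np.float64(3.0))
tube corner (array([529.8, -45.4,  36.8]), np.float64(0.1)) (array([498.8, -44. ,  39.3]), np.float64(0.7))
screw L tip (array([ 558.3, -115.1,  111.9]), np.float64(0.3))
```

play_rows(increments=[0, 0, 0, 80, -67, -30, -1, 0, 0, 0, 80, -67, -30, -1, 0, 0, 0, 80, -67, -30, -1, 0, 0, 0, 80, -67, -100, -1, 0, 0, 0, 80, -67, -132, -1, 0, 0, 0, 80, -67, -132, -1, 0, 0, 0, 80, -67, -132, -1, 0, 0, 0, 80, -67, -132, -1])

```text
time_s: 2.77
ee_pos: [639.6, -128.0, 128.2]
tool_rot: [[1.0, 0.011, -0.003], [0.011, -1.0, 0.001], [-0.003, -0.001, -1.0]]
force: [-0.2, 0.3, 0.1]
width: -0.1
```

```bash
python3 - <<'E'
from h import *
c=robot.read_camera("top");crop(c,270,120,390,220,6,"pics/e_t.png",1.6)
c=robot.read_camera("wrist");crop(c,0,0,640,400,1.2,"pics/e_w.png",1.4)
c=robot.read_camera("scene");crop(c,270,150,370,240,6,"pics/e_s.png",1.5)
E
```

```text
(no output)
```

View pics/e_w.png

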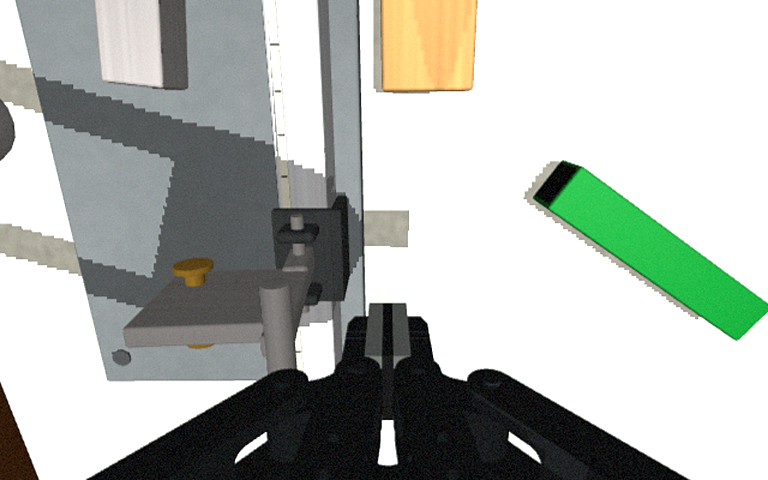

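View pics/e_s.png

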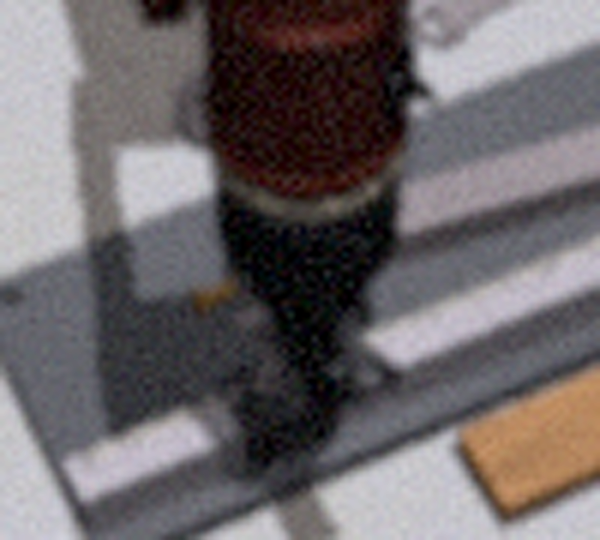

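play_rows(increments=[0, 0, 0, -7, 0, 0, -1, 0, 0, 0, -14, 0, 0, -1, 0, 0, 0, -20, 0, 0, -1, 0, 0, 0, -26, 0, -1, -1, 0, 0, 0, -32, 0, -2, -1, 0, 0, 0, -38, 0, -4, -1, 0, 0, 0, -44, 0, -6, -1, 0, 0, 0, -50, 0, -8, -1, 0, 0, 0, -56, 0, -11, -1, 0, 0, 0, -62, 0, -14, -1, 0, 0, 0, -68, 0, -17, -1, 0, 0, 0, -74, 0, -20, -1, 0, 0, 0, -80, 0, -24, -1, 0, 0, 0, -80, 0, -24, -1])

```text
time_s: 4.08
ee_pos: [558.7, -127.1, 103.8]
tool_rot: [[1.0, 0.012, -0.003], [0.012, -1.0, 0.001], [-0.003, -0.001, -1.0]]
force: [-0.1, 0.0, 0.0]
width: 0.1
```

```bash
python3 - <<'E'
from h import *
c=robot.read_camera("wrist");crop(c,0,0,640,400,1.2,"pics/f_w.png",1.4)
E
```

```text
(no output)
```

View pics/f_w.png

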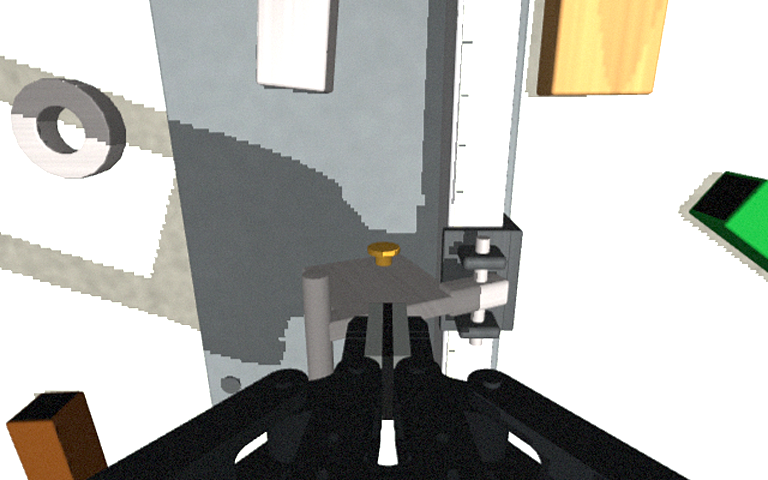

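play_rows(increments=[0, 0, 0, 0, 0, 30, -1, 0, 0, 0, 0, 0, 40, -1, 0, 0, 0, -28, 0, 40, -1, 0, 0, 0, -28, 0, 40, -1, 0, 0, 0, -28, 0, 34, -1, 0, 0, 0, -28, 0, 28, -1, 0, 0, 0, -28, 0, 22, -1, 0, 0, 0, -28, 0, 16, -1, 0, 0, 0, -28, 0, 10, -1, 0, 0, 0, -29, 0, 4, -1, 0, 0, 0, -30, 0, -2, -1, 0, 0, 0, -31, 0, -7, -1, 0, 0, 0, -32, 0, -12, -1, 0, 0, 0, -32, 0, -15, -1, 0, 0, 0, -32, 0, -15, -1])

```text
time_s: 5.38
ee_pos: [528.3, -127.3, 89.4]
tool_rot: [[1.0, 0.012, -0.001], [0.012, -1.0, 0.0], [-0.001, -0.0, -1.0]]
force: [0.2, 0.8, -0.2]
width: -0.1
```

```bash
python3 - <<'E'
from h import *
c=robot.read_camera("wrist");crop(c,0,0,640,400,1.2,"pics/g_w.png",1.4)
s=robot.state();print(s["ee_pos"],s["force"])
E
```

```text
[ 528.57975356 -127.31882124   89.90155174] [0.93882752 0.12989969 0.07858793]
```

View pics/g_w.png

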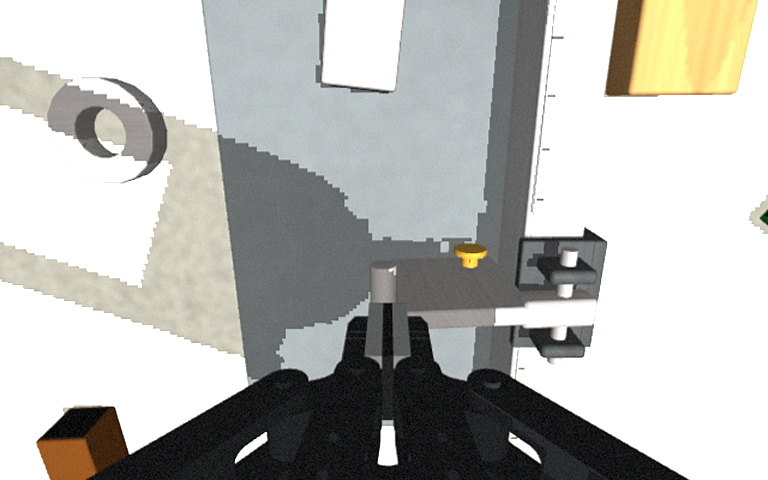

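Continue down gently to the hard stop (tip expected at about z 83).

play_rows(increments=[0, 0, 0, 0, 0, -2, -1, 0, 0, 0, 0, 0, -4, -1, 0, 0, 0, 0, 0, -6, -1, 0, 0, 0, 0, 0, -7, -1, 0, 0, 0, 0, 0, -7, -1])

```text
time_s: 5.85
ee_pos: [528.7, -127.4, 83.1]
tool_rot: [[1.0, 0.012, 0.0], [0.012, -1.0, -0.0], [0.0, 0.0, -1.0]]
force: [0.6, -0.1, -0.5]
width: 0.3
```

play_rows(increments=[0, 0, 0, 0, 0, -1, -1, 0, 0, 0, 0, 0, -2, -1, 0, 0, 0, 0, 0, -3, -1, 0, 0, 0, 0, 0, -3, -1, 0, 0, 0, 0, 0, -3, -1])

```text
time_s: 6.27
ee_pos: [529.0, -127.5, 82.5]
tool_rot: [[1.0, 0.012, 0.0], [0.012, -1.0, -0.0], [0.0, 0.0, -1.0]]
force: [-6.9, 2.9, 15.1]
width: 0.3
```

play_rows(increments=[0, 0, 0, 0, 0, 10, -1, 0, 0, 0, 0, 0, 50, -1, 0, 0, 0, 0, 0, 60, -1, 0, 0, 0, -64, 163, 60, -1, 0, 0, 0, -64, 163, 60, -1, 0, 0, 0, -64, 163, 60, -1, 0, 0, 0, -64, 163, 60, -1, 0, 0, 0, -64, 163, 60, -1, 0, 0, 0, -64, 163, 60, -1])

```text
time_s: 7.02
ee_pos: [464.1, 37.9, 140.6]
tool_rot: [[1.0, 0.016, 0.001], [0.016, -1.0, 0.0], [0.001, -0.0, -1.0]]
force: [-0.2, -0.6, 0.8]
width: 0.1
```

```bash
python3 - <<'E'
from h import *
c=robot.read_camera("wrist");crop(c,0,0,640,400,1.2,"pics/h_w.png",1.4)
c=robot.read_camera("top");crop(c,150,160,390,300,3.3,"pics/h_t.png",1.6)
s=robot.state();print(s["ee_pos"],s["force"])
E
```

```text
[465.50732851  35.34344883 140.88086271] [ 0.13986805 -1.01797499 -0.06821458]
```

View pics/h_w.png

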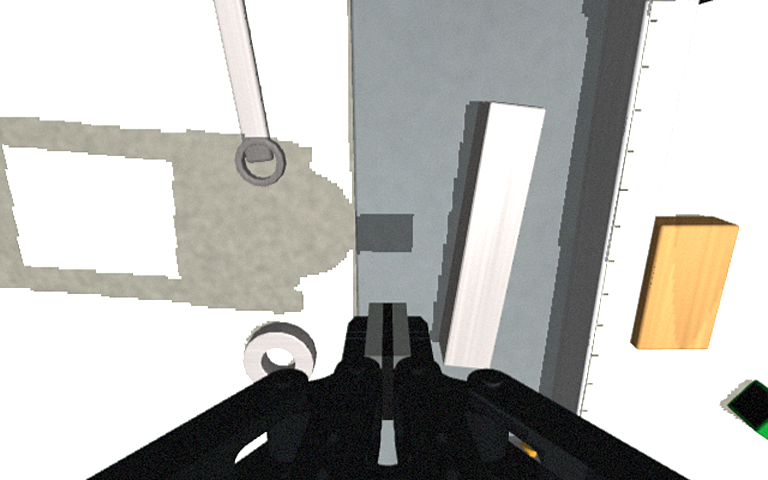

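View pics/h_t.png

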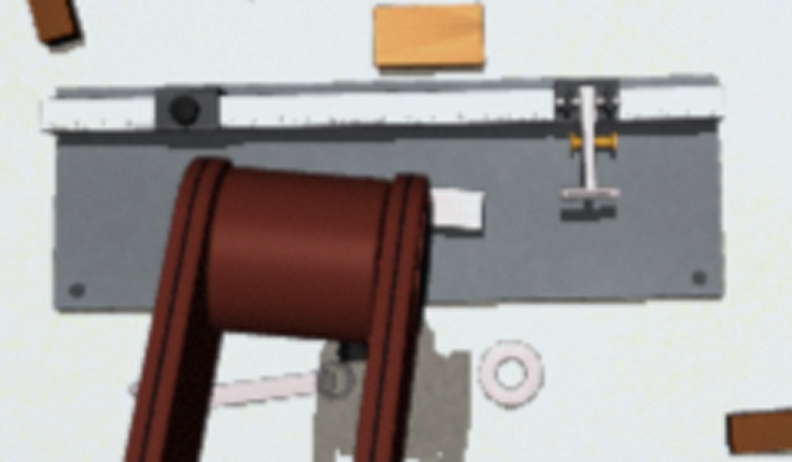

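play_rows(increments=[0, 0, 0, 0, 0, -40, -1, 0, 0, 0, 0, 0, -80, -1, 0, 0, 0, 0, 0, -106, -1, 0, 0, 0, 0, 0, -106, -1, 0, 0, 0, 10, 0, -106, -1, 0, 0, 0, 20, 0, -106, -1, 0, 0, 0, 26, 0, -106, -1, 0, 0, 0, 30, 0, -106, -1, 0, 0, 0, 34, 0, -106, -1, 0, 0, 0, 38, 0, -106, -1, 0, 0, 0, 42, 0, -106, -1, 0, 0, 0, 46, 0, -106, -1, 0, 0, 0, 50, 0, -106, -1, 0, 0, 0, 50, 0, -106, -1])

```text
time_s: 8.28
ee_pos: [515.0, 35.4, 34.8]
tool_rot: [[1.0, 0.012, -0.0], [0.012, -1.0, -0.0], [-0.0, 0.0, -1.0]]
force: [-3.2, -0.5, 1.7]
width: 0.5
```

```bash
python3 - <<'E'
from h import *
c=robot.read_camera("wrist");crop(c,0,0,640,400,1.2,"pics/i_w.png",1.4)
s=robot.state();print(s["ee_pos"],s["force"])
E
```

```text
[514.88676329  35.41770105  34.66193   ] [-1.5366315  -0.26171408  0.81252919]
```

View pics/i_w.png

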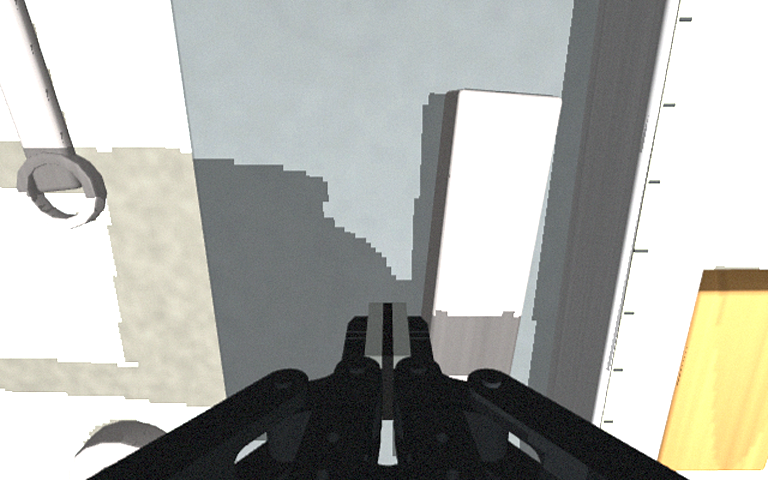

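play_rows(increments=[0, 0, 0, 3, 0, 0, -1, 0, 0, 0, 6, 0, 0, -1, 0, 0, 0, 9, 0, 0, -1, 0, 0, 0, 12, 0, 0, -1, 0, 0, 0, 15, 0, 0, -1, 0, 0, 0, 18, 0, 0, -1, 0, 0, 0, 18, 0, 0, -1])

```text
time_s: 8.92
ee_pos: [533.5, 35.6, 34.4]
tool_rot: [[1.0, 0.012, 0.001], [0.012, -1.0, 0.0], [0.001, -0.0, -1.0]]
force: [-3.1, 0.1, 1.3]
width: 0.0
```

play_rows(increments=[0, 0, 0, 1.5, 0, 0, -1, 0, 0, 0, 3, 0, 0, -1, 0, 0, 0, 4, 0, 0, -1, 0, 0, 0, 4, 0, 0, -1])

```text
time_s: 9.25
ee_pos: [536.9, 35.6, 34.2]
tool_rot: [[1.0, 0.012, 0.0], [0.012, -1.0, 0.0], [0.0, -0.0, -1.0]]
force: [-3.4, 0.8, 0.7]
width: 0.1
```

```bash
python3 - <<'E'
from h import *
c=robot.read_camera("wrist");crop(c,0,0,640,400,1.2,"pics/j_w.png",1.4)
s=robot.state();print(s["ee_pos"],s["force"])
E
```

```text
[536.89972257  35.6077706   34.24103459] [-3.07177714 -0.09541443  1.53465102]
```

View pics/j_w.png

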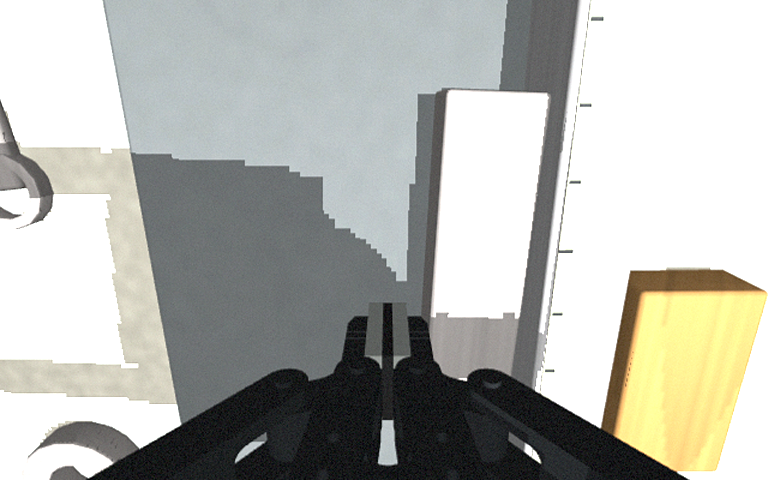

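play_rows(increments=[0, 0, 0, 1.5, 0, 0, -1, 0, 0, 0, 3, 0, 0, -1, 0, 0, 0, 4, 0, 0, -1, 0, 0, 0, 4, 0, 0, -1])

```text
time_s: 9.63
ee_pos: [540.1, 35.3, 34.2]
tool_rot: [[1.0, 0.012, -0.002], [0.012, -1.0, -0.0], [-0.002, 0.0, -1.0]]
force: [-6.3, -1.2, 4.8]
width: 0.0
```

play_rows(increments=[0, 0, 0, 1, 0, 0, -1, 0, 0, 0, 2, 0, 0, -1, 0, 0, 0, 2, 0, 0, -1, 0, 0, 0, 2, 0, 0, -1])

```text
time_s: 9.97
ee_pos: [540.2, 35.3, 34.1]
tool_rot: [[1.0, 0.012, -0.006], [0.012, -1.0, -0.001], [-0.006, 0.0, -1.0]]
force: [-13.7, -2.1, 12.2]
width: -0.3
```

```bash
python3 - <<'E'
from h import *
c=robot.read_camera("wrist");crop(c,0,0,640,400,1.2,"pics/k_w.png",1.4)
s=robot.state();print(s["ee_pos"],s["force"])
E
```

```text
[540.18889307  35.27932809  34.10307076] [-12.79691236  -1.74594679  11.27655858]
```

View pics/k_w.png

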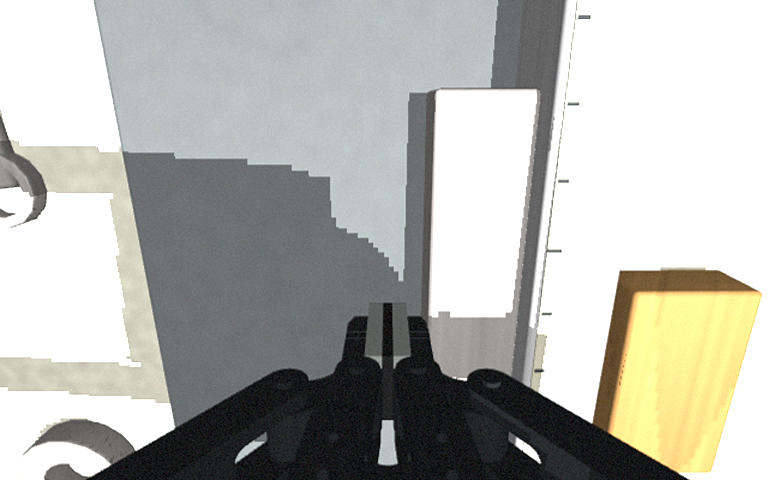

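play_rows(increments=[0, 0, 0, -5, 0, 0, -1, 0, 0, 0, -20, 0, 0, -1, 0, 0, 0, -30, 0, 30, -1, 0, 0, 0, -30, 0, 70, -1, 0, 0, 0, -30, 0, 106, -1, 0, 0, 0, -30, 0, 106, -1, 0, 0, 0, -30, 0, 106, -1])

```text
time_s: 10.6
ee_pos: [516.0, 35.4, 143.8]
tool_rot: [[1.0, 0.012, 0.009], [0.012, -1.0, -0.001], [0.009, 0.001, -1.0]]
force: [-0.5, -0.2, -1.0]
width: 0.0
```

```bash
python3 - <<'E'
from h import *
c=robot.read_camera("wrist");crop(c,0,0,640,400,1.2,"pics/l_w.png",1.2);np.savez("l.npz",**c)
t=robot.read_camera("top");crop(t,150,160,390,300,3.3,"pics/l_t.png",1.5)
s=robot.state();print(s["ee_pos"],s["force"])
E
```

```text
[512.82095771  35.64308501 139.88429436] [ 0.26072131 -0.42190827 -0.39512168]
```

View pics/l_w.png

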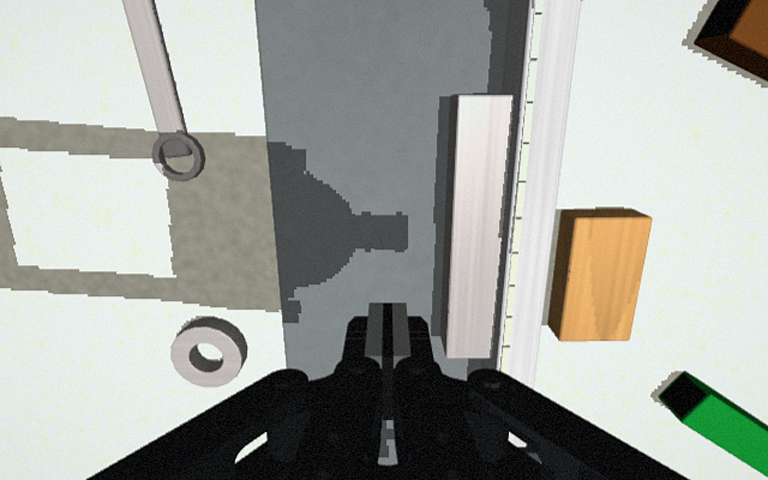

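View pics/l_t.png

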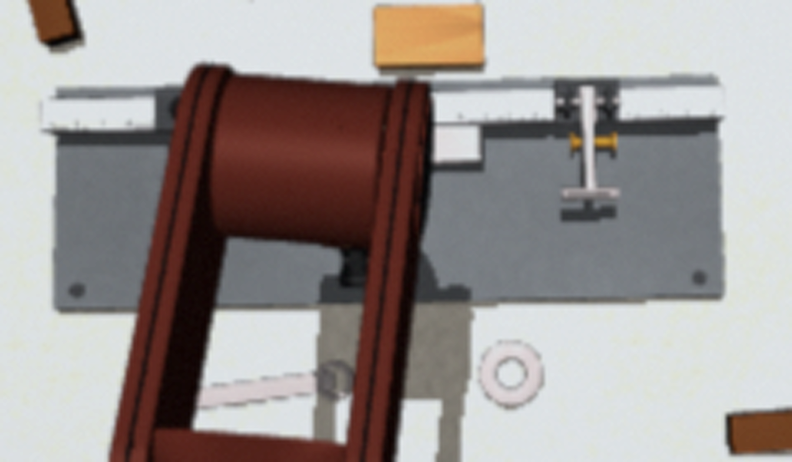

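```bash
python3 - <<'E'
from h import *
c=np.load("l.npz")
for n,p,z in(("L near",(455,95),50),("L fence",(512,96),50),("R near",(447,357),50),("R fence",(490,358),50),("fence top",(527,80),60),("fence top",(498,365),60)):
  print(n,onz(c,p[0]/1.2,p[1]/1.2,z))
t=robot.read_camera("top")
for n,p,z in(("tube R near",(481,162),50),("tube R far",(482,126),50),("screwL tip",(571,143),36),("screwR",(617,143),36),("plate",(588,110),80)):
  print(n,onz(t,150+p[0]/3.3,160+p[1]/3.3,z))
E
```

```text
L near [549.3 117.4  50. ]
L fence [579.1 117.2  50. ]
R near [553.9 -40.3  50. ]
R fence [581.3 -40.8  50. ]
fence top [582.9 124.7  60. ]
fence top [583.7 -39.2  60. ]
tube R near [551.8 -43.3  50. ]
tube R far [580.5 -44.2  50. ]
screwL tip [ 568.2 -115.3   36. ]
screwR [ 568.  -152.2   36. ]
plate [ 589.  -127.2   80. ]
```

play_rows(increments=[0, 0, 0, 51, 103, 0, -1, 0, 0, 0, 51, 103, 0, -1, 0, 0, 0, 51, 103, 0, -1, 0, 0, 0, 51, 103, 0, -1, 0, 0, 0, 51, 103, -30, -1, 0, 0, 0, 51, 103, -60, -1, 0, 0, 0, 51, 103, -85, -1, 0, 0, 0, 51, 103, -100, -1, 0, 0, 0, 51, 103, -111, -1, 0, 0, 0, 51, 103, -111, -1, 0, 0, 0, 51, 103, -111, -1])

```text
time_s: 11.67
ee_pos: [562.9, 138.3, 28.2]
tool_rot: [[1.0, 0.012, -0.002], [0.012, -1.0, -0.0], [-0.002, 0.0, -1.0]]
force: [0.1, -0.5, -0.9]
width: 0.0
```

```bash
python3 - <<'E'
from h import *
s=robot.state();print(s["ee_pos"],s["force"])
c=robot.read_camera("scene");crop(c,290,120,430,220,5.5,"pics/m_s.png",1.5)
c=robot.read_camera("wrist");crop(c,0,0,640,400,1.2,"pics/m_w.png",1.2)
E
```

```text
[562.87590291 138.28456624  28.23941569] [ 0.13033677 -0.50043745 -0.92182732]
```

View pics/m_s.png

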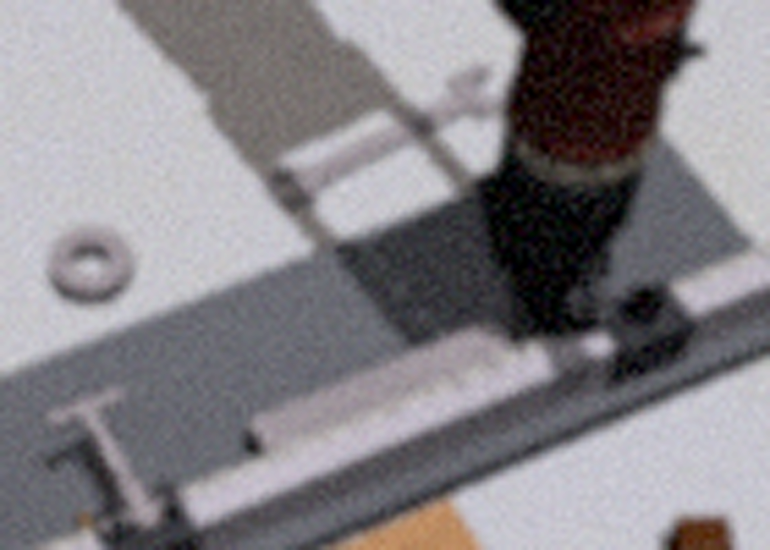

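View pics/m_w.png

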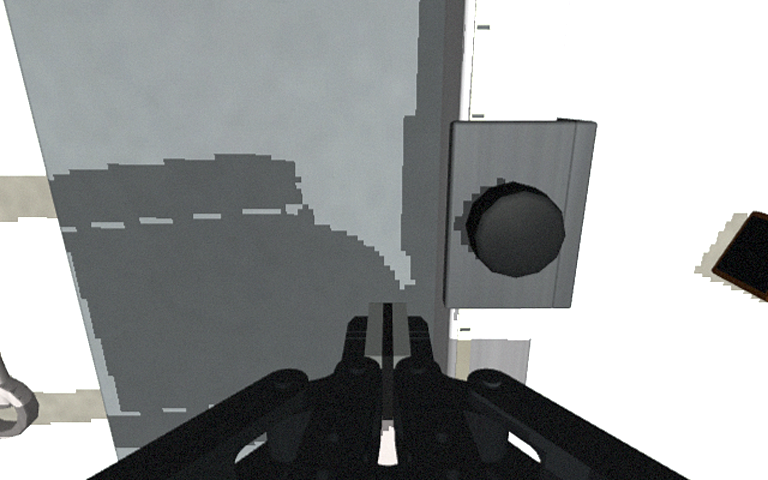

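play_rows(increments=[0, 0, 0, 0, -4, 0, -1, 0, 0, 0, 0.1, -7, 0, -1, 0, 0, 0, 0.1, -9, 0, -1, 0, 0, 0, 0.1, -11, 0, -1, 0, 0, 0, 0.2, -13, 0, -1, 0, 0, 0, 0.2, -16, 0, -1, 0, 0, 0, 0.3, -19, 0, -1, 0, 0, 0, 0.3, -22, 0, -1, 0, 0, 0, 0.4, -25, 0, -1, 0, 0, 0, 0.4, -28, 0, -1, 0, 0, 0, 0.4, -31, 0, -1, 0, 0, 0, 0.5, -34, 0, -1, 0, 0, 0, 0.5, -37, 0, -1, 0, 0, 0, 0.5, -40, 0, -1, 0, 0, 0, 0.5, -40, 0, -1])

```text
time_s: 13.02
ee_pos: [565.0, 98.9, 30.2]
tool_rot: [[1.0, 0.012, 0.002], [0.012, -1.0, 0.001], [0.002, -0.001, -1.0]]
force: [0.9, 3.4, 2.6]
width: -0.3
```

```bash
python3 - <<'E'
from h import *
s=robot.state();print(s["ee_pos"],s["force"])
c=robot.read_camera("scene");crop(c,280,140,420,240,5.5,"pics/n_s.png",1.5)
c=robot.read_camera("top");crop(c,210,165,360,235,5,"pics/n_t.png",1.2)
E
```

```text
[565.01951919  98.86063291  30.2255017 ] [0.90812628 3.41987434 2.57673309]
```

View pics/n_s.png

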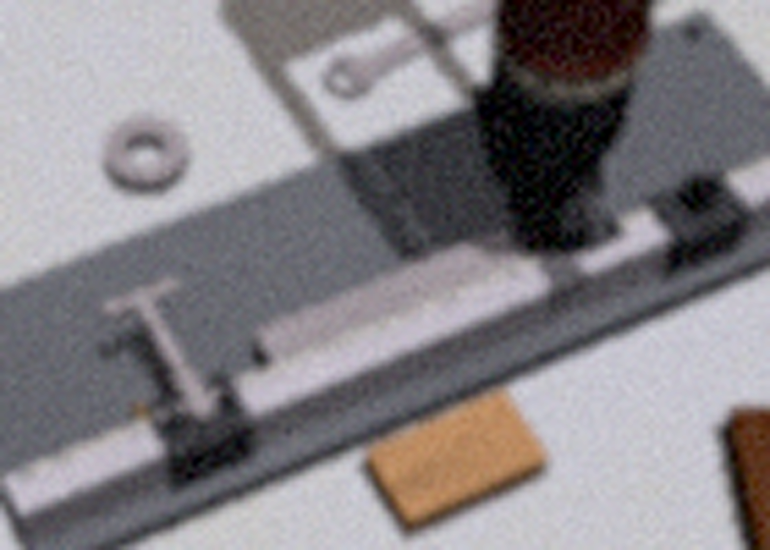

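View pics/n_t.png

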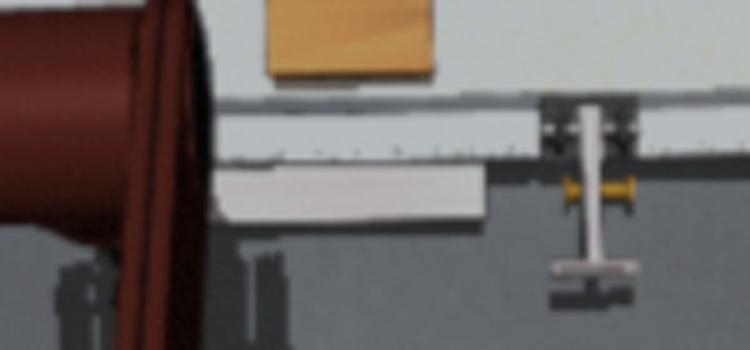

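play_rows(increments=[0, 0, 0, 0, -3, 0, -1, 0, 0, 0, 0, -6, 0, -1, 0, 0, 0, 0, -9, 0, -1, 0, 0, 0, 0, -12, 0, -1, 0, 0, 0, 0, -15, 0, -1, 0, 0, 0, 0, -18, 0, -1, 0, 0, 0, 0, -21, 0, -1, 0, 0, 0, 0, -24, 0, -1, 0, 0, 0, 0, -27, 0, -1, 0, 0, 0, 0, -30, 0, -1, 0, 0, 0, 0, -31, 0, -1, 0, 0, 0, 0, -32, 0, -1, 0, 0, 0, 0, -33, 0, -1, 0, 0, 0, 0, -34, 0, -1, 0, 0, 0, 0, -34, 0, -1])

```text
time_s: 14.37
ee_pos: [564.5, 65.0, 29.6]
tool_rot: [[1.0, 0.012, 0.001], [0.012, -1.0, 0.001], [0.001, -0.001, -1.0]]
force: [0.4, 5.5, 4.3]
width: 0.0
```

```bash
python3 - <<'E'
from h import *
s=robot.state();print(s["ee_pos"],s["force"])
c=robot.read_camera("top");crop(c,230,165,380,235,5,"pics/o_t.png",1.2)
E
```

```text
[564.45699958  65.02654962  29.64862093] [0.39219815 5.52668826 4.28099999]
```

View pics/o_t.png

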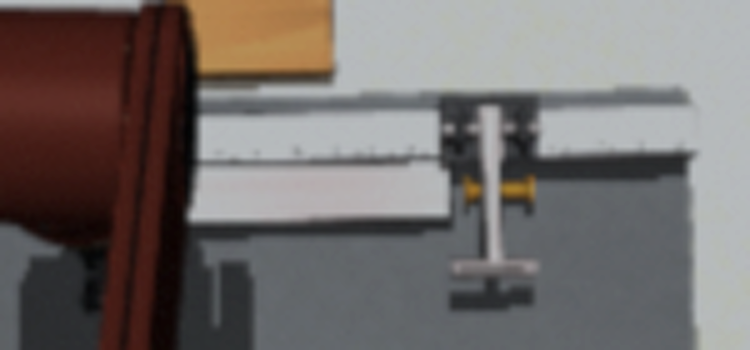

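play_rows(increments=[0, 0, 0, 0, -0.7, 0, -1, 0, 0, 0, 0, -1.4, 0, -1, 0, 0, 0, 0, -2.1, 0, -1, 0, 0, 0, 0, -2.8, 0, -1, 0, 0, 0, 0, -3.5, 0, -1, 0, 0, 0, 0, -4, 0, -1, 0, 0, 0, 0, -4.5, 0, -1, 0, 0, 0, 0, -5, 0, -1])

```text
time_s: 15.08
ee_pos: [564.4, 60.1, 29.6]
tool_rot: [[1.0, 0.012, 0.0], [0.012, -1.0, 0.001], [0.0, -0.001, -1.0]]
force: [-1.0, 5.4, 4.8]
width: 0.0
```

play_rows(increments=[0, 0, 0, 0, -0.4, 0, -1, 0, 0, 0, 0, -0.8, 0, -1, 0, 0, 0, 0, -1.2, 0, -1])

```text
time_s: 15.33
ee_pos: [564.4, 59.0, 29.6]
tool_rot: [[1.0, 0.012, 0.0], [0.012, -1.0, 0.001], [0.0, -0.001, -1.0]]
force: [0.6, 6.0, 5.3]
width: 0.1
```

play_rows(increments=[0, 0, 0, 0, -0.4, 0, -1, 0, 0, 0, 0, -0.8, 0, -1])

```text
time_s: 15.5
ee_pos: [564.4, 58.1, 29.6]
tool_rot: [[1.0, 0.012, 0.0], [0.012, -1.0, 0.001], [0.0, -0.001, -1.0]]
force: [-0.2, 5.9, 5.4]
width: 0.2
```

play_rows(increments=[0, 0, 0, 0, -0.4, 0, -1, 0, 0, 0, 0, -0.8, 0, -1])

```text
time_s: 15.67
ee_pos: [564.3, 57.3, 29.6]
tool_rot: [[1.0, 0.012, 0.0], [0.012, -1.0, 0.001], [0.0, -0.001, -1.0]]
force: [0.2, 5.6, 4.8]
width: -0.4
```

play_rows(increments=[0, 0, 0, 0, -0.4, 0, -1, 0, 0, 0, 0, -0.8, 0, -1])

```text
time_s: 15.83
ee_pos: [564.4, 56.8, 29.6]
tool_rot: [[1.0, 0.012, 0.0], [0.012, -1.0, 0.001], [0.0, -0.001, -1.0]]
force: [0.2, 8.0, 5.0]
width: -0.0
```

```bash
python3 - <<'E'
from h import *
s=robot.state();print(s["ee_pos"],s["force"])
c=robot.read_camera("top");crop(c,270,165,360,235,8,"pics/p_t.png",1.2)
E
```

```text
[564.35452341  56.79006869  29.60659199] [0.22406647 8.04921312 5.03934261]
```

View pics/p_t.png

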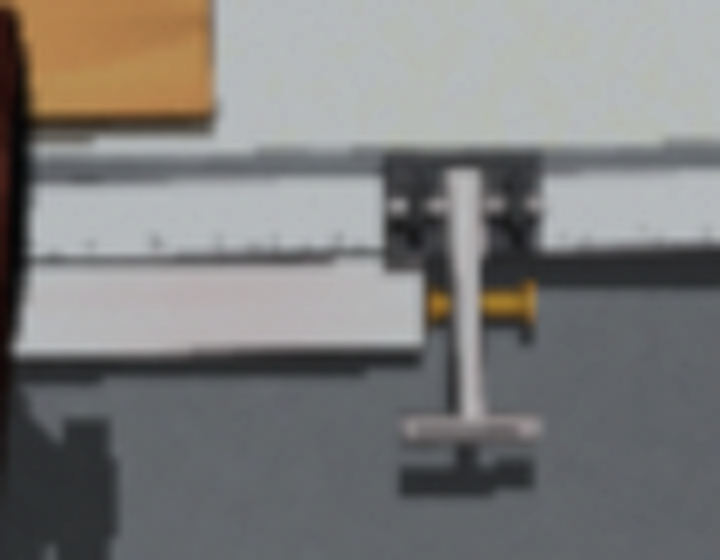

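play_rows(increments=[0, 0, 0, 0, -0.3, 0, -1, 0, 0, 0, 0, -0.5, 0, -1, 0, 0, 0, 0, -0.5, 0, -1])

```text
time_s: 16.13
ee_pos: [564.4, 56.8, 29.6]
tool_rot: [[1.0, 0.012, 0.0], [0.012, -1.0, 0.002], [0.0, -0.002, -1.0]]
force: [0.7, 8.5, 5.3]
width: -0.1
```

play_rows(increments=[0, 0, 0, 0, -0.2, 0, -1, 0, 0, 0, 0, -0.4, 0, -1, 0, 0, 0, 0, -0.4, 0, -1])

```text
time_s: 16.38
ee_pos: [564.4, 56.7, 29.6]
tool_rot: [[1.0, 0.012, 0.0], [0.012, -1.0, 0.002], [0.001, -0.002, -1.0]]
force: [0.5, 10.6, 5.0]
width: -0.0
```

play_rows(increments=[0, 0, 0, 0, -0.3, 0, -1, 0, 0, 0, 0, -0.6, 0, -1, 0, 0, 0, 0, -0.6, 0, -1, 0, 0, 0, 0, -0.6, 0, -1])

```text
time_s: 16.72
ee_pos: [564.3, 56.7, 29.6]
tool_rot: [[1.0, 0.012, 0.0], [0.012, -1.0, 0.003], [0.0, -0.003, -1.0]]
force: [0.7, 11.9, 4.6]
width: -0.2
```

play_rows(increments=[0, 0, 0, 0, 0, 0, -1, 0, 0, 0, 0, 0, 0, -1, 0, 0, 0, 0, 0, 0, -1, 0, 0, 0, 0, 0, 0, -1, 0, 0, 0, 0, 0, 0, -1, 0, 0, 0, 0, 0, 0, -1, 0, 0, 0, 0, 0, 0, -1, 0, 0, 0, 0, 0, 0, -1, 0, 0, 0, 0, 0, 0, -1, 0, 0, 0, 0, 0, 0, -1, 0, 0, 0, 0, 0, 0, -1, 0, 0, 0, 0, 0, 0, -1])

```text
time_s: 17.72
ee_pos: [564.4, 56.7, 29.7]
tool_rot: [[1.0, 0.012, 0.001], [0.012, -1.0, 0.003], [0.001, -0.003, -1.0]]
force: [0.1, 11.8, 5.4]
width: 0.2
```

```bash
python3 - <<'E'
from h import *
s=robot.state();print(s["ee_pos"],s["force"])
t=robot.read_camera("top")
c=robot.read_camera("scene");crop(c,280,140,400,240,6,"pics/q_s.png",1.4)
E
```

```text
[564.40087429  56.67812473  29.66455119] [ 0.10885373 11.83885597  5.35458291]
```

View pics/q_s.png

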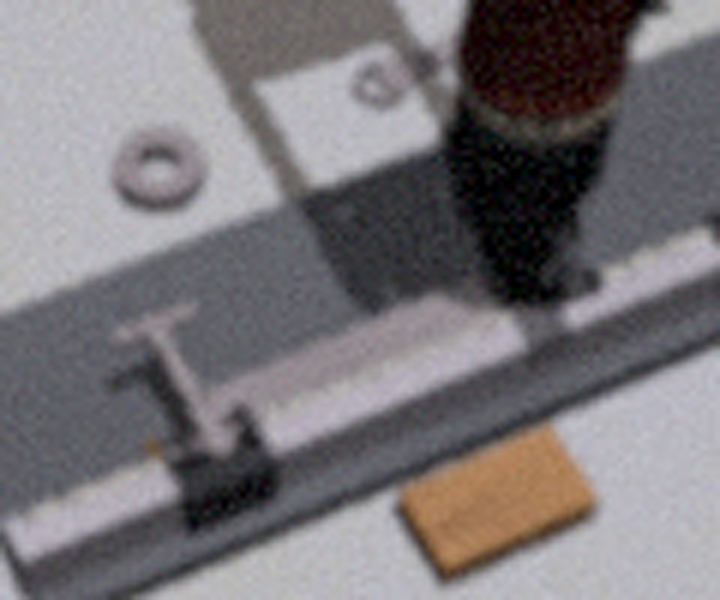

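play_rows(increments=[0, 0, 0, 0, 0.4, 0, -1, 0, 0, 0, 0, 0.8, 0, -1, 0, 0, 0, 0, 1.2, 0, -1, 0, 0, 0, 0, 1.6, 0, -1, 0, 0, 0, 0, 2, 0, -1, 0, 0, 0, 0, 2.6, 0, -1, 0, 0, 0, 0, 3.5, 0, -1, 0, 0, 0, 0, 5, 0, -1, 0, 0, 0, 0, 10, 0, -1, 0, 0, 0, 0, 18, 0, -1, 0, 0, 0, 0, 18, 30, -1, 0, 0, 0, 0, 18, 65, -1, 0, 0, 0, 0, 18, 100, -1, 0, 0, 0, -30, -20, 120, -1, 0, 0, 0, -50, -40, 120, -1, 0, 0, 0, -50, -40, 120, -1, 0, 0, 0, -50, -40, 120, -1, 0, 0, 0, -50, -40, 120, -1])

```text
time_s: 19.32
ee_pos: [514.4, 14.8, 149.4]
tool_rot: [[1.0, 0.011, 0.001], [0.011, -1.0, 0.0], [0.001, -0.0, -1.0]]
force: [1.1, 0.3, 0.7]
width: -0.1
```

```bash
python3 - <<'E'
from h import *
s=robot.state();print(s["ee_pos"],s["force"])
c=robot.read_camera("wrist");crop(c,0,0,640,400,1.25,"pics/r_w.png",1.2);np.savez("r.npz",**c)
c=robot.read_camera("top");crop(c,240,165,360,235,6.5,"pics/r_t.png",1.2)
E
```

```text
[514.36728052  14.81508722 149.36445582] [1.09279507 0.27664297 0.65027061]
```

View pics/r_w.png

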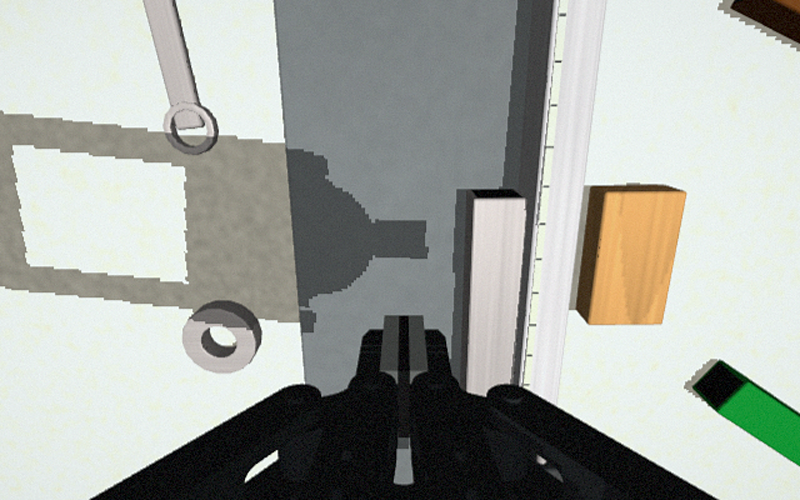

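View pics/r_t.png

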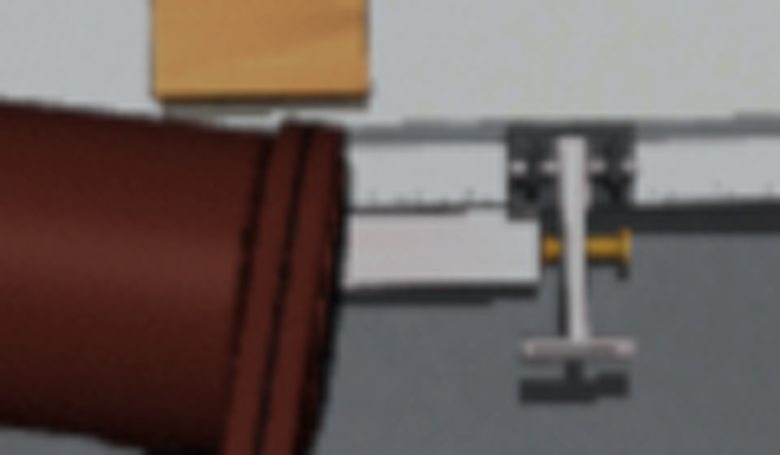

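```bash
python3 - <<'E'
from h import *
c=np.load("r.npz");q=lambda u,v,z:onz(c,u/1.25,v/1.25,z)
print("tube L corners",q(473,197,50),q(525.5,197,50),"near edge low",q(465,390,50),"far edge low",q(521.5,390,50))
print("fence top front",q(538.5,197,60),q(520.5,392,60),q(555,20,60))
g=c["frame"].mean(2)
for v in (170,200,230,260,290,305):print(v,g[v,365:435].astype(int).tolist()[::1])
E
```

```text
tube L corners [550.3  46.1  50. ] [579.   46.4  50. ] near edge low [552.7 -77.5  50. ] far edge low [588.4 -77.1  50. ]
fence top front [583.   48.5  60. ] [584.7 -71.4  60. ] [581.9 132.   60. ]
170 [57, 56, 63, 60, 62, 63, 61, 56, 50, 50, 45, 49, 48, 91, 147, 193, 186, 185, 182, 186, 186, 188, 185, 184, 184, 184, 184, 183, 186, 183, 185, 183, 185, 185, 187, 183, 187, 182, 177, 175, 179, 178, 181, 178, 180, 176, 181, 185, 187, 184, 182, 181, 179, 182, 189, 165, 71, 53, 56, 56, 57, 51, 94, 157, 188, 113, 125, 191, 198, 197]
200 [65, 61, 62, 62, 66, 65, 57, 48, 46, 40, 47, 38, 109, 150, 185, 183, 181, 178, 178, 183, 182, 179, 182, 183, 186, 179, 179, 181, 181, 182, 180, 181, 182, 185, 182, 180, 175, 171, 171, 175, 177, 180, 176, 176, 178, 182, 185, 182, 183, 178, 179, 179, 182, 132, 63, 56, 58, 55, 59, 68, 147, 174, 193, 159, 194, 195, 197, 198, 194, 196]
230 [63, 66, 58, 61, 59, 60, 46, 50, 46, 50, 36, 119, 155, 174, 174, 174, 176, 175, 173, 175, 175, 176, 178, 175, 178, 174, 174, 175, 176, 179, 176, 174, 177, 174, 169, 165, 166, 166, 170, 173, 172, 177, 173, 174, 177, 177, 176, 16
[... 423 characters left out ...]
6, 195, 188, 193, 191]
290 [58, 62, 64, 51, 44, 41, 49, 43, 55, 123, 158, 160, 162, 164, 165, 164, 162, 162, 162, 165, 164, 162, 160, 164, 169, 166, 165, 157, 158, 162, 165, 158, 157, 160, 161, 163, 161, 159, 162, 161, 166, 163, 164, 163, 169, 96, 72, 58, 61, 57, 55, 78, 153, 194, 114, 148, 195, 195, 195, 196, 198, 196, 199, 192, 192, 190, 195, 198, 199, 194]
305 [0, 42, 64, 50, 42, 41, 45, 38, 114, 139, 157, 160, 164, 166, 165, 162, 159, 161, 161, 162, 161, 161, 162, 163, 166, 168, 162, 157, 162, 159, 165, 158, 156, 159, 162, 160, 160, 162, 163, 164, 165, 164, 171, 98, 87, 76, 60, 57, 53, 42, 121, 167, 201, 105, 194, 195, 195, 195, 197, 195, 194, 193, 186, 189, 192, 192, 195, 192, 199, 202]
```

```bash
python3 - <<'E'
from h import *
c=np.load("r.npz");crop(c,360,140,450,320,4.4*0.75,"pics/r2.png",1.3)
E
```

```text
(no output)
```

View pics/r2.png

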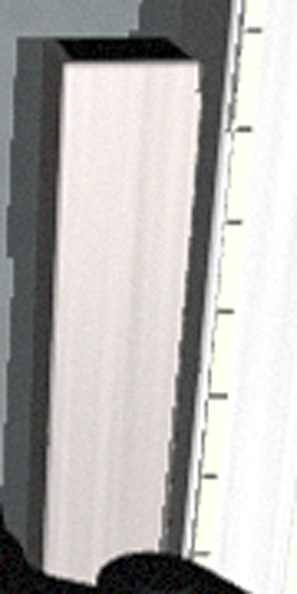

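```bash
python3 - <<'E'
from h import *
c=np.load("r.npz")
for v,n,f,w in((170,13,56,62.3),(200,12,53.5,60),(230,11,51.2,57),(260,10,48.3,54),(290,9,45.4,51.5)):
  a=onz(c,365+n,v,50);b=onz(c,365+f,v,50);d=onz(c,365+w,v,60);print(a,b,d,"gap",(d-b)[0])
E
```

```text
[550.6  37.5  50. ] [580.3  37.8  50. ] [581.6  40.2  60. ] gap 1.3000000000000682
[551.2  15.7  50. ] [580.6  16.   50. ] [582.2  19.3  60. ] gap 1.6000000000000227
[551.8  -7.4  50. ] [581.1  -7.   50. ] [582.3  -2.8  60. ] gap 1.1999999999999318
[552.4 -31.7  50. ] [581.2 -31.4  50. ] [582.4 -26.1  60. ] gap 1.1999999999999318
[553.1 -57.5  50. ] [581.3 -57.2  50. ] [582.9 -50.9  60. ] gap 1.6000000000000227
```

```bash
python3 - <<'E'
from h import *
def edges(c):
  g=cv2.GaussianBlur(c["frame"].mean(2).astype(np.float32),(1,5),0)
  for v in range(110,296,30):
    r=g[v]; 
    # find tube near edge: first rise above 110 right of col 355, then fall, then rise
    u=355
    while r[u]<105:u+=1
    n=u-1+(105-r[u-1])/(r[u]-r[u-1]); u+=5
    while r[u]>112:u+=1
    f=u-1+(r[u-1]-112)/(r[u-1]-r[u])
    while r[u]<112:u+=1
    w=u-1+(112-r[u-1])/(r[u]-r[u-1])
    a=onz(c,n+.0,v,50);b=onz(c,f,v,50);d=onz(c,w,v,60);print(v,a,b,d,"width",(b-a)[0].round(1),"gap",(d[0]-b[0]+0.0125*(d[1]-b[1])).round(2))
for f in("l.npz","r.npz"):print(f);edges(np.load(f))
E
```

```text
l.npz
110 [507.8  98.2  50. ] [539.4  98.5  50. ] [538.3  99.2  60. ] width 31.6 gap -1.09
140 [543.6  79.4  50. ] [538.3  79.3  50. ] [538.6  80.9  60. ] width -5.3 gap 0.32
170 [533.6  59.1  50. ] [540.6  59.1  50. ] [550.   61.6  60. ] width 7.0 gap 9.43
200 [426.1  36.8  50. ] [541.1  37.8  50. ] [539.8  41.1  60. ] width 115.0 gap -1.26
230 [541.3  15.3  50. ] [541.9  15.3  50. ] [550.7  19.6  60. ] width 0.6 gap 8.85
260 [536.2  -8.6  50. ] [542.2  -8.5  50. ] [551.2  -3.2  60. ] width 6.0 gap 9.07
290 [544.  -33.8  50. ] [548.4 -33.7  50. ] [547.9 -27.4  60. ] width 4.4 gap -0.42
r.npz
110 [535.1  77.6  50. ] [538.7  77.6  50. ] [539.4  78.3  60. ] width 3.6 gap 0.71
140 [543.9  58.   50. ] [536.1  58.   50. ] [536.5  59.5  60. ] width -7.8 gap 0.42
170 [540.7  37.3  50. ] [540.3  37.3  50. ] [549.2  39.8  60. ] width -0.4 gap 8.93
200 [538.1  15.5  50. ] [538.9  15.5  50. ] [538.   18.8  60. ] width 0.8 gap -0.86
230 [539.   -7.5  50. ] [541.7  -7.5  50. ] [550.1  -3.1  60. ] width 2.7 gap 8.45
260 [558.5 -31.7  50. ] [541.6 -31.8  50. ] [540.1 -26.6  60. ] width -16.9 gap -1.44
290 [552.9 -57.5  50. ] [580.8 -57.2  50. ] [582.9 -50.9  60. ] width 27.9 gap 2.18
```

```bash
python3 - <<'E'
from h import *
for fn,base in(("l.npz",None),("r.npz",None)):
  c=np.load(fn);g=cv2.GaussianBlur(c["frame"].mean(2).astype(np.float32),(1,5),0);print(fn)
  for v in range(120,296,25):
    r=g[v]; u=int(proj(c,(566,onz(c,400,v,50)[1],50))[0])
    if r[u]<130: print(v,"skip",r[u]);continue
    f=u
    while r[f]>115:f+=1
    fs=f-1+(r[f-1]-115)/(r[f-1]-r[f]);w=f+1
    while r[w]<115:w+=1
    ws=w-1+(115-r[w-1])/(r[w]-r[w-1]);n=u
    while r[n]>110:n-=1
    ns=n+(110-r[n])/(r[n+1]-r[n])
    a,b,d=onz(c,ns,v,50),onz(c,fs,v,50),onz(c,ws,v,60)
    print(v,a[:2],b[0],d[:2],"width",round(b[0]-a[0],1),"gap",round(d[0]-b[0]+.0125*(d[1]-b[1]),2),"near->fence",round(d[0]-a[0],1))
E
```

```text
l.npz
120 [551.2  92.4] 579.2 [580.9  93.7] width 28.0 gap 1.71 near->fence 29.7
145 [551.5  76.2] 578.8 [581.   78.2] width 27.3 gap 2.22 near->fence 29.5
170 [551.7  59.3] 579.0 [581.3  61.9] width 27.3 gap 2.33 near->fence 29.6
195 [551.9  41.6] 578.7 [581.5  45. ] width 26.8 gap 2.84 near->fence 29.6
220 [552.1  23. ] 580.9 [581.7  27.2] width 28.8 gap 0.85 near->fence 29.6
245 [552.4   3.6] 580.6 [581.9   8.6] width 28.2 gap 1.36 near->fence 29.5
270 [552.8 -16.7] 580.9 [582.3 -10.9] width 28.1 gap 1.47 near->fence 29.5
295 [553.1 -38.1] 580.7 [582.6 -31.4] width 27.6 gap 1.98 near->fence 29.5
r.npz
120 skip 66.5
145 skip 66.8125
170 [550.8  37.5] 579.9 [581.6  40.2] width 29.1 gap 1.73 near->fence 30.8
195 [551.2  19.4] 580.3 [581.7  22.8] width 29.1 gap 1.44 near->fence 30.5
220 [5.516e+02 5.000e-01] 580.6 [582.    4.7] width 29.0 gap 1.45 near->fence 30.4
245 [552.1 -19.4] 580.4 [582.4 -14.3] width 28.3 gap 2.06 near->fence 30.3
270 [552.6 -40.2] 580.8 [582.6 -34.2] width 28.2 gap 1.87 near->fence 30.0
295 [553.1 -62. ] 580.4 [582.8 -55.2] width 27.3 gap 2.48 near->fence 29.7
```

play_rows(increments=[0, 0, 0, 0, 10, -40, -1, 0, 0, 0, 0, 10, -80, -1, 0, 0, 0, 0, 10, -114, -1, 0, 0, 0, 0, 10, -114, -1, 0, 0, 0, 10, 10, -114, -1, 0, 0, 0, 18, 10, -114, -1, 0, 0, 0, 21, 10, -114, -1, 0, 0, 0, 23, 10, -114, -1, 0, 0, 0, 24, 10, -114, -1, 0, 0, 0, 25, 10, -114, -1, 0, 0, 0, 25.5, 10, -114, -1, 0, 0, 0, 26, 10, -114, -1, 0, 0, 0, 26, 10, -114, -1])

```text
time_s: 20.5
ee_pos: [539.8, 24.5, 35.4]
tool_rot: [[1.0, 0.012, -0.001], [0.012, -1.0, 0.0], [-0.001, -0.0, -1.0]]
force: [-3.1, 0.1, 2.6]
width: 0.0
```

play_rows(increments=[0, 0, 0, 0.4, 0, 0, -1, 0, 0, 0, 0.8, 0, 0, -1, 0, 0, 0, 1.2, 0, 0, -1, 0, 0, 0, 1.2, 0, 0, -1])

```text
time_s: 20.83
ee_pos: [540.3, 24.6, 35.2]
tool_rot: [[1.0, 0.012, -0.003], [0.012, -1.0, 0.0], [-0.003, -0.0, -1.0]]
force: [-7.8, -0.0, 7.1]
width: -0.2
```

play_rows(increments=[0, 0, 0, -1, 0, 0, -1, 0, 0, 0, -3, 0, 0, -1, 0, 0, 0, -15, 0, 0, -1, 0, 0, 0, -20, 0, 30, -1, 0, 0, 0, -20, 0, 65, -1, 0, 0, 0, -20, 20, 75, -1, 0, 0, 0, 10, 50, 75, -1, 0, 0, 0, 21.5, 50, 75, -1, 0, 0, 0, 21.5, 50, 75, -1, 0, 0, 0, 21.5, 50, 40, -1, 0, 0, 0, 21.5, 50, 10, -1, 0, 0, 0, 21.5, 50, -7, -1, 0, 0, 0, 21.5, 50, -7, -1, 0, 0, 0, 21.5, 50, -7, -1])

```text
time_s: 22.0
ee_pos: [561.4, 74.0, 27.1]
tool_rot: [[1.0, 0.012, -0.003], [0.012, -1.0, -0.0], [-0.003, 0.0, -1.0]]
force: [0.4, -0.1, 0.6]
width: 0.2
```

```bash
python3 - <<'E'
from h import *
s=robot.state();print(s["ee_pos"],s["force"])
c=robot.read_camera("top");crop(c,270,165,360,235,8,"pics/s_t.png",1.2)
E
```

```text
[561.38740287  73.99670447  27.12837585] [ 0.44665461 -0.12052173  0.63834906]
```

View pics/s_t.png

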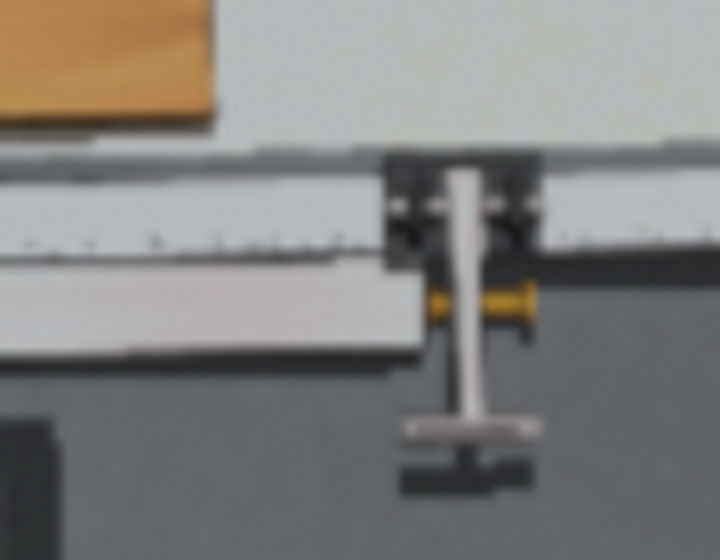

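play_rows(increments=[0, 0, 0, 3, -4, 0, -1, 0, 0, 0, 3, -8, 0, -1, 0, 0, 0, 3, -11, 0, -1, 0, 0, 0, 3, -13, 0, -1, 0, 0, 0, 3, -14, 0, -1, 0, 0, 0, 3, -15, 0, -1, 0, 0, 0, 3, -15.5, 0, -1, 0, 0, 0, 3, -16, 0, -1, 0, 0, 0, 3, -16.5, 0, -1])

```text
time_s: 22.8
ee_pos: [565.8, 58.0, 28.2]
tool_rot: [[1.0, 0.012, -0.0], [0.012, -1.0, 0.0], [-0.0, -0.0, -1.0]]
force: [-1.0, -0.0, -0.7]
width: 0.2
```

play_rows(increments=[0, 0, 0, 0, -0.3, 0, -1, 0, 0, 0, 0, -0.6, 0, -1, 0, 0, 0, 0, -0.9, 0, -1, 0, 0, 0, 0, -0.9, 0, -1])

```text
time_s: 23.13
ee_pos: [565.9, 57.1, 28.3]
tool_rot: [[1.0, 0.012, -0.0], [0.012, -1.0, -0.0], [-0.0, 0.0, -1.0]]
force: [-0.1, -0.8, 0.5]
width: 0.2
```

play_rows(increments=[0, 0, 0, 0, -0.3, 0, -1, 0, 0, 0, 0, -0.6, 0, -1, 0, 0, 0, 0, -0.9, 0, -1, 0, 0, 0, 0, -1.2, 0, -1, 0, 0, 0, 0, -1.2, 0, -1])

```text
time_s: 23.55
ee_pos: [565.9, 56.8, 28.3]
tool_rot: [[1.0, 0.012, 0.0], [0.012, -1.0, 0.001], [0.0, -0.001, -1.0]]
force: [0.1, 5.3, 0.3]
width: -0.1
```

play_rows(increments=[0, 0, 0, 0, -0.3, 0, -1, 0, 0, 0, 0, -0.6, 0, -1, 0, 0, 0, 0, -0.6, 0, -1])

```text
time_s: 23.8
ee_pos: [565.8, 56.8, 28.3]
tool_rot: [[1.0, 0.012, 0.0], [0.012, -1.0, 0.002], [0.0, -0.002, -1.0]]
force: [1.2, 7.6, 0.7]
width: 0.4
```

play_rows(increments=[0, 0, 0, 0, -0.3, 0, -1, 0, 0, 0, 0, -0.6, 0, -1, 0, 0, 0, 0, -0.9, 0, -1, 0, 0, 0, 0, -1.1, 0, -1, 0, 0, 0, 0, -1.1, 0, -1, 0, 0, 0, 0, -1.1, 0, -1, 0, 0, 0, 0, -1.1, 0, -1, 0, 0, 0, 0, -1.1, 0, -1, 0, 0, 0, 0, -1.1, 0, -1, 0, 0, 0, 0, -1.1, 0, -1, 0, 0, 0, 0, -1.1, 0, -1, 0, 0, 0, 0, -1.1, 0, -1, 0, 0, 0, 0, -1.1, 0, -1, 0, 0, 0, 0, -1.1, 0, -1, 0, 0, 0, 0, -1.1, 0, -1, 0, 0, 0, 0, -1.1, 0, -1, 0, 0, 0, 0, -1.1, 0, -1, 0, 0, 0, 0, -1.1, 0, -1])

```text
time_s: 25.3
ee_pos: [565.8, 56.7, 28.3]
tool_rot: [[1.0, 0.012, 0.0], [0.012, -1.0, 0.004], [0.0, -0.004, -1.0]]
force: [-1.7, 11.9, 0.2]
width: 0.0
```

play_rows(increments=[0, 0, 0, 0, 0.5, 0, -1, 0, 0, 0, 0, 1, 0, -1, 0, 0, 0, 0, 1.5, 0, -1, 0, 0, 0, 0, 2, 0, -1, 0, 0, 0, 0, 2.5, 0, -1, 0, 0, 0, 0, 3.2, 0, -1, 0, 0, 0, 0, 5, 0, -1, 0, 0, 0, 0, 12, 0, -1, 0, 0, 0, 0, 20, 0, -1, 0, 0, 0, -3, 22, 40, -1, 0, 0, 0, -20, 10, 80, -1, 0, 0, 0, -50, -20, 120, -1, 0, 0, 0, -50, -40, 120, -1, 0, 0, 0, -50, -40, 120, -1, 0, 0, 0, -50, -40, 120, -1])

```text
time_s: 26.55
ee_pos: [516.7, 13.5, 149.9]
tool_rot: [[1.0, 0.01, 0.003], [0.01, -1.0, -0.0], [0.003, 0.0, -1.0]]
force: [0.1, 0.1, 0.6]
width: -0.1
```

```bash
python3 - <<'E'
from h import *
s=robot.state();print(s["time_s"],s["ee_pos"],s["force"])
c=robot.read_camera("wrist");crop(c,0,0,640,400,1.25,"pics/t_w.png",1.2)
t=robot.read_camera("top");crop(t,270,165,360,235,8,"pics/t_t.png",1.2)
g=cv2.GaussianBlur(c["frame"].mean(2).astype(np.float32),(1,5),0)
for v in range(165,296,25):
    r=g[v]; u=int(proj(c,(566,onz(c,400,v,50)[1],50))[0])
    if r[u]<130: print(v,"skip",r[u]);continue
    w=u
    while r[w]>115:w+=1
    while r[w]<115:w+=1
    ws=w-1+(115-r[w-1])/(r[w]-r[w-1]);n=u
    while r[n]>110:n-=1
    ns=n+(110-r[n])/(r[n+1]-r[n])
    a,d=onz(c,ns,v,50),onz(c,ws,v,60);print(v,a[:2],d[:2],"near->fence",round(d[0]-a[0],1))
E
```

```text
26.55 [516.65215815  13.53922948 149.94384817] [0.09461512 0.05541401 0.57580634]
165 [551.7  39.4] [581.6  41.9] near->fence 29.9
190 [552.   21.4] [581.8  24.7] near->fence 29.8
215 [552.2   2.6] [582.1   6.6] near->fence 29.9
240 [552.6 -17.1] [582.3 -12.3] near->fence 29.7
265 [552.9 -37.7] [582.5 -32.1] near->fence 29.6
290 [553.2 -59.4] [582.8 -52.9] near->fence 29.6
```

View pics/t_w.png

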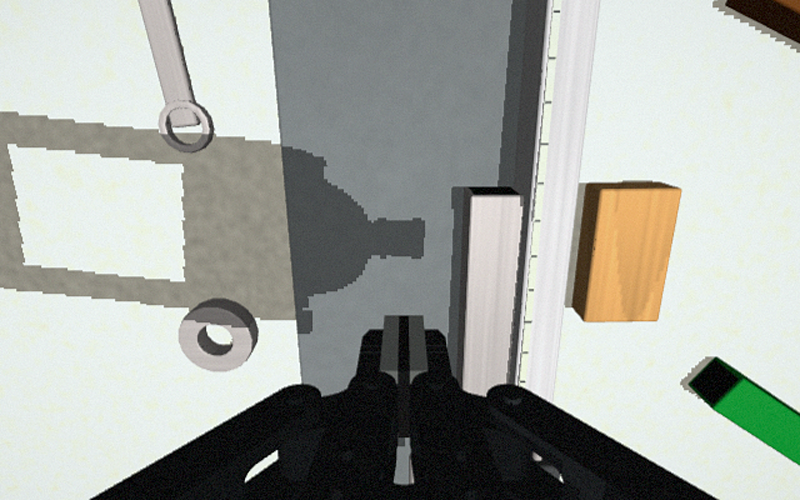

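View pics/t_t.png

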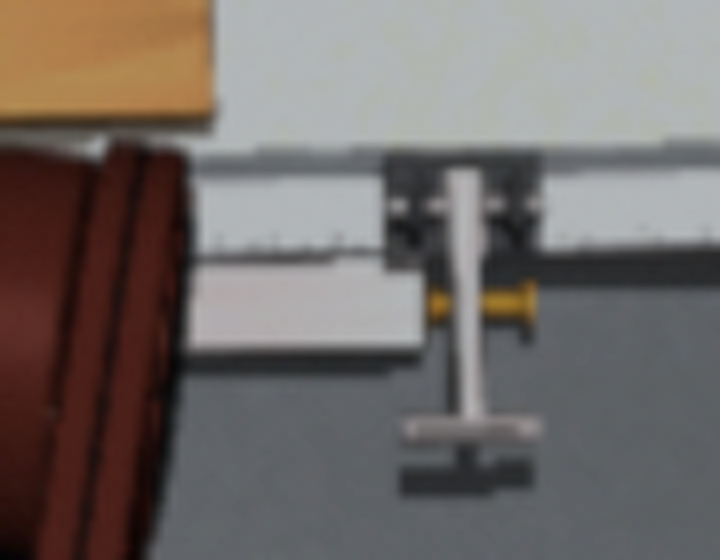

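The tube is now flush and parallel to within about 0.003 rad. The flag is down and the tube end touches the screw at crop pixel (427,300), so I'm handing in.

```bash
python3 -c "
from station import robot
print(robot.sign_off())"
```

```text
the job is handed in; nothing more can be done
None
```

The job is handed in at about 26.6 s of the 72 s allowed. The flag is down, and the tube is flush along the fence and touching the adjusting screw.

**What I did:**
- I pushed the flag's bar forward from behind with closed fingers, then pressed it down onto its hard stop. The fingertip stopped at z ≈ 82.5 mm, where about 83 mm was expected.
- I slid the tube against the fence, then along it to the screw, and held it there for more than a second with about 12 N at the wrist. Sliding friction took about 4–6 N of that, so I estimate 6–12 N at the screw.
- The first check showed the tube's left end about 1 mm off the fence. I nudged it flush, pressed again for about 1.2 s at about 12 N, and drew back slowly.

**Last checks:**
- **Flush:** the distance from the tube's near face to the fence was 29.6–29.9 mm along the measured part of its length, against about 29.5 mm when it was held flush. The tilt was about 0.003 rad.
- **Screw:** the top view showed the flag down and the tube end against the screw. The second press met contact at the same place as the first (TCP y ≈ 56.7 mm).
- **Bench:** I saw no sign that the offcut, wrench, bearing ring or can had moved, but I did not measure their positions again.

**Uncertain or disagreeing:**
- The small force left between tube and screw after release could not be measured, so I could confirm contact only by eye.
- Early two-view heights for the tube's top came out at 36–46 mm against the 50 mm expected. I used 50 mm, and the contacts matched it.

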